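# Clamp a block in a drill jig with its bayonet plunger

### The job

Clamp the aluminium block in the drill jig, only by pushing the jig's black-knobbed handle: push the upright handle along the slot of the barrel until it stops at the corner and the plunger has pressed the block home against the end stop under the drill plate, then push the handle over and down into the short locking leg as far as it goes. Pick nothing up, leave the block lying on the jig, leave the loose things around it where they are, and move away.

Things in the scene. Friction and masses are not known exactly. Their poses are not given: they have to be found in the camera images.
- jig: Fixed steel drill jig. Origin: underside of its base plate on the bench; x is the pushing direction (barrel towards end stop), y to its left, z up. Base x -96 to 76, y +-40, 12 mm thick. Round barrel 34 mm thick along x, axis 30 mm up, x -92 to -28, with an L-shaped slot. Side rails y 22 to 36, 24 mm high, x -14 to 58.
- knob (a point): Centre of the black plastic ball (24 mm across) on the clamp handle, an 8 mm steel rod out of the barrel's slot. It lies 60 mm from the barrel's axis: with the handle upright it is at jig y 0, z 90 mm, and jig x = -75 mm + plunger. Turned by an angle a, it is at jig y = 60 sin a, z = 30 + 60 cos a mm.
- plunger (a joint): Travel of plunger and handle along the barrel, m: starts at 0 to 0.004, 0.030 at the corner of the slot (hard stop). Stays where it is left (about 7 N friction); the last 4 to 5 mm also compress the sprung nose, 3 to 6 N.
- clamp_handle (a joint): Angle of the handle from upright, rad, growing towards jig +y (the side of the short leg): 0 in the long leg (play 0.06 to 0.1), 1.40 at the end of the locking leg (hard stop, nearly level). Turns only while the plunger is within about 2 mm of the corner. Stays where it is left; about 2 to 3 N at the knob.
- block: Loose aluminium block 50 x 40 x 28 mm (its x, y, z) lying on the jig's base between the rails, 2 mm of side play; origin at the centre of its underside, 12 mm above the jig's. Starts 8 to 20 mm short of the end stop; home at jig x = 33 mm, touching the stop.
- block_centre (a point): Scribed centre on top of the block in the jig: where the hole is to be drilled; under the bush when the block is home.
- end_stop: Upright end stop, 12 mm thick, 60 wide, fixed across the jig with its face at jig x = 58 mm; it carries the 10 mm thick drill plate over the block's place (x 16 to 74, y +-30, top 55 mm, bush to 58 mm above the bench). Origin: jig x 64, z 12 mm.
- bush (a point): Centre of the top of the steel drill bush (19 mm outside, 8 mm bore) in the drill plate, jig x = 33 mm, y = 0, 58 mm up.
- spare_block: Loose bystander: another undrilled aluminium block, 50 x 40 x 28 mm, on the bench on the jig's +y side, near jig x 35, y 77 mm. Origin at the centre of its underside.
- drilled_block: Loose bystander: a finished aluminium block with a third hole in the middle, 50 x 40 x 28 mm, on the bench beyond the end stop. Origin at the centre of its underside.
- hex_bolt: Loose bystander: steel bolt standing on its head, 28 mm across, 60 mm tall. Origin at its foot.
- upright (a point): Middle of the foot of the fixed, perforated steel shelf upright (a 45 x 45 mm angle on a 105 x 85 mm foot plate), which rises over 0.8 m from the bench left of the jig. An arm that comes from its left must be drawn in to pass in front of it. Beyond it and left of the jig stands a fixed blue crate, 115 mm high. The wall rises some 130 mm beyond the jig.
- nut_0: Loose bystander: brass hex nut 27 mm across, 13 mm thick, lying flat. Origin at the centre of its underside.

How it is judged:
On the way:
1. the handle is at the corner of the slot, still near upright, and the block is pressed home against the end stop (value of joint plunger above 0.0265 m and value of joint clamp_handle below 0.6 rad and x of block in the frame of jig above 0.0315 m and horizontal distance between block_centre and bush below 0.003 m and contact force between block and end_stop above 1 N), for 0.1 s.
At the end, for the whole second after the job is handed in: The handle lies in the locking leg, turned at least 1.2 rad (of 1.40) with the plunger within about 4 mm of its full travel; the block rests against the end stop with more than 1 N, its centre within 3 mm of the bush's axis, at rest (value of joint plunger above 0.0262 m and value of joint clamp_handle above 1.2 rad and x of block in the frame of jig above 0.0315 m and horizontal distance between block_centre and bush below 0.003 m and contact force between block and end_stop above 1 N and linear speed of block below 0.01 m/s); the robot touches nothing.
It fails at once if the block is lifted off the jig's base or tipped (z of block in the frame of jig above 0.018 m or angle between block's own z axis and vertical above 0.15 rad).
It fails at once if a loose bystander (spare or drilled block, bolt, nut) is moved by more than 20 mm or lifted (distance of any of spare_block, drilled_block, hex_bolt, nut_0 from where it was at the start of the episode above 0.02 m).
It also fails if it takes over 48 s, if anything falls off the work surface, if the arm or the gripper's body presses on something with over 40 N, if the wrist force passes 120 N, or if a joint passes its speed limit or range.

### The arm

A 6-joint arm with a two-finger parallel gripper is mounted at the origin on the work surface; the furniture and walls round the work are solid. World frame = base frame: x ahead of the robot, y to its left, z up, the work surface at z = 0. Lengths are in m, angles in rad, forces in N, time in s.
With the tool pointing down it reaches from about 0.425 to 0.95 m from the base axis. Payload 3.5 kg.
Tool frame: the origin (TCP) lies at the very end of the fingers, on their centre line; the grasp point (between the pads) lies 19 mm behind it (ctrl.grip_depth is the distance from the TCP to the grasp point, in m); z points along the fingers, y is the line along which they close (so a half turn about z gives the same grasp; the last joint's range is limited). The gripper opens to 85 mm and grips with 20 to 120 N. Pads are 22 mm wide; open, the fingers measure 114 mm over their backs; the gripper's body (76 mm by 85 mm) begins 54 mm behind the grasp point. The pads swing forward as they close: fully open they stand 13 mm farther back than shut.
Start: joints at [-1.357, 0.286, 1.577, -0, 1.279, -0.15], TCP at [0.24, -0.631, 0.231] pointing down, gripper open.
Joint ranges: [-2.77, 2.77], [-0.9, 2.22], [0.21, 2.48], [-1.53, 4.67], [0.24, 2.81], [-2.84, 2.84]. Speed limits (rad/s): [2.79, 2.79, 3.14, 3.14, 3.14, 3.14].

### API

Orientations are given as a unit quaternion [x, y, z, w].
In Python, from plant import ctrl gives the robot as it stands.
- The arm moves only by the tool jog_arm, never from a script. Its argument "commands" is a list of rows, each a list of 3 entries, a list of its own where there are three numbers: the shift along the world's x, y, z as a fraction of full scale, then the turn, a rotation vector about the world's x, y, z as a fraction of full scale, then the opening, from 0 (shut) to 1 (fully open). A call has exactly 8 rows; each row shifts and turns the commanded pose from where the row before left it; what a row does not reach is not made up. Full scale, the value 1, is 20 mm for a shift and 10 degrees for a turn. A row lasts 1/8 s, in which the tool goes at most 62.5 mm and 10.7 degrees, less where a joint would pass 70% of its speed; a pose out of reach is approached as far as the arm can. A call with a number of a shift or a turn outside -1 to 1 is refused whole. A call with a gripper value outside its range is refused whole. The fingers move at their own pace and stop on an object; the grip force is fixed at half the most. Time passes only in rows, so rows that do not move let the fingers close, or fill a call up. It gives the time, the measured TCP pose, the force, the opening and the grip force at its end, in the units of the state.
- ctrl.sense(): the state, without advancing time (a new reading comes with each control period).
- ctrl.grab_frame(name): name is "scene" or "top" or "wrist"; returns a dict with "color" (384x512x3 uint8, red, green, blue), "fx", "fy", "cx", "cy" (pixels), "extrinsics" (4x4, takes a point from camera to world coordinates); the wrist camera has in their place "mount" (4x4, takes a point from camera to tool coordinates, whose origin is the TCP and whose axes are the flange's). Camera axes: x right, y down, z forward; pixel columns grow to the right and rows downward; lengths in m; the calibration is good to about 2 mm. A picture is of the moment at which its call begins: read the wrist's pose just before it. There is no depth.
- ctrl.job_done(): hands the job in; it is judged then, once.
Trained networks look in the newest picture that a camera, given by its name, has taken for a name from the list of things; names that differ only in an ending like _2 or _b are one class to them, and where a whole thing is asked for, a point or a joint stands for the part that bears it (a point fixed in the world has none). Each returns a list of dicts, best first, with "confidence" (0 to 1); they miss things now and then, are a little off and sometimes report something else, mostly with a low value. They report only what shows in the picture. A call takes as long as a camera call.
- ctrl.regions_of(camera, target): "mask" (384x512 bool, what is visible of it).
- ctrl.spot_point(camera, target): "location" ([x, y, z] in m, in world coordinates, good to about 4 mm: a listed point, or the origin of a listed thing).
The state is a dict: "clock": time; "joint_positions": joint angles; "joint_vel": joint speeds; "joint_torque": joint torques, N m; "position": TCP position; "orientation": TCP orientation; "contact_force": force on the tool from outside, world axes, zero at the start; "wrist_torque": the same for the moment, N m; "finger_gap": finger opening in m; "finger_force": force on a finger pad.
Only numpy, scipy, OpenCV 4.12 (cv2) and the standard library are available. Lean on these libraries where they do the work, as an engineer would, in place of code of your own. Each camera call takes 0.05 s, during which the arm holds its last target. There are 200 camera calls.

## Working session

There is one attempt and no reset: what is moved stays moved. The work goes in short steps, Python scripts to look and compute and a tool call to move; the robot and the scene stay as the last step left them, time stands still between calls to the robot, and variables do not carry over. Pictures are saved under pics/ and viewed, at most 10 in all, crops included, and the job is handed in when it is done.

Besides the shell and the picture viewer there is one more tool, called after "Request:" as name(argument=value, ...) on one line, values as JSON. jog_arm: Moves the arm, as the interface text tells. Its arguments: {"type":"object","properties":{"commands":{"type":"array"}},"required":["commands"]}

```bash
mkdir -p pics; python3 - <<'E'
from plant import ctrl
import cv2,numpy as np
ims=[]
for c in("scene","top"):
    f=ctrl.grab_frame(c); ims.append(f["color"])
    print(c,np.round(f["extrinsics"],3).tolist(),f["fx"],f["cx"],f["cy"])
    for t in("jig","knob","block","block_centre","end_stop","bush","spare_block","drilled_block","hex_bolt","upright","nut_0"):
        r=ctrl.spot_point(c,t)[:1]
        print(t,[(np.round(q["location"],4).tolist(),round(q["confidence"],2)) for q in r])
    cv2.imwrite(f"pics/{c}0.png",f["color"][:,:,::-1])
s=ctrl.sense();print(s)
E
```

```text
scene [[-0.856, -0.367, 0.363, 0.135], [-0.516, 0.591, -0.62, 0.406], [0.012, -0.718, -0.695, 0.679], [0.0, 0.0, 0.0, 1.0]] 405.79000910349976 259.43338060661046 188.87294831418927
jig [([0.4233, -0.2493, -0.002], 0.7)]
knob [([0.398, -0.3172, 0.091], 0.43)]
block [([0.4255, -0.2361, 0.0094], 0.53)]
block_centre [([0.4306, -0.229, 0.0397], 0.45)]
end_stop [([0.4515, -0.1911, 0.0115], 0.85)]
bush [([0.4369, -0.2151, 0.0606], 0.57)]
spare_block [([0.365, -0.1951, -0.0], 0.7)]
drilled_block [([0.4052, -0.05, 0.0011], 0.62)]
hex_bolt [([0.4345, 0.0078, -0.0025], 0.49)]
upright [([0.4227, -0.2496, -0.0006], 0.43)]
nut_0 [([0.3967, 0.034, -0.0031], 0.5)]
top [[-0.029, -0.989, 0.148, 0.267], [-0.999, 0.025, -0.027, -0.105], [0.023, -0.149, -0.989, 1.096], [0.0, 0.0, 0.0, 1.0]] 489.1732218237446 251.19754080105648 185.66590340530666
jig [([0.4243, -0.2464, 0.0027], 0.97)]
knob [([0.3976, -0.3113, 0.0905], 0.5)]
block []
block_centre [([0.4277, -0.2362, 0.0398], 0.58)]
end_stop [([0.4501, -0.1877, 0.0132], 0.71)]
bush [([0.4384, -0.2155, 0.0572], 0.69)]
spare_block [([0.3652, -0.193, 0.0016],
[... 180 characters left out ...]
itions': array([-1.35698900e+00,  2.86310325e-01,  1.57667948e+00,  1.35749915e-05,
        1.27858213e+00, -1.50026095e-01]), 'joint_vel': array([ 0.00173491,  0.00080771, -0.00103633, -0.00103064, -0.00072687,
       -0.00115784]), 'joint_torque': array([ 3.47428058e-04, -4.05964708e+01, -2.92936957e+01, -1.80520547e-04,
        5.07650730e-04,  3.80127162e-06]), 'position': array([ 0.24021922, -0.63080838,  0.2313291 ]), 'orientation': array([9.83499092e-01, 1.80913064e-01, 6.82672338e-06, 1.01448043e-05]), 'contact_force': array([-0.22046137, -0.12148062,  0.01434724]), 'wrist_torque': array([-0.01265206, -0.01508072, -0.01032882]), 'finger_force': 0.0, 'finger_gap': 0.08540089086683669}
```

```bash
ls
```

```text
pics
```

View pics/scene0.png

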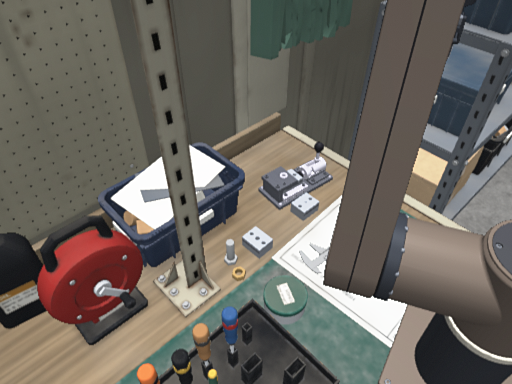

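View pics/top0.png

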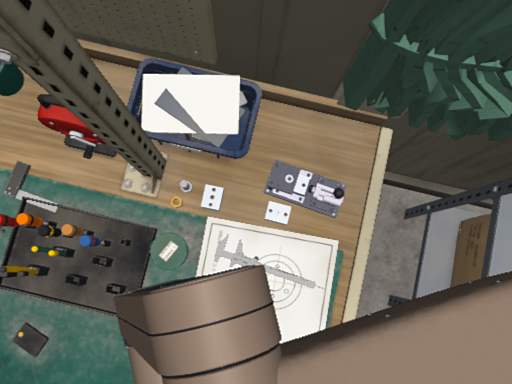

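The scene picture shows the jig around (295,180) with the black knob at (319,147). In the top picture the jig is at (305,188) with the knob at (338,193), the spare block is at (278,212), and the upright is well to the left. The approach from the right is free.

```bash
cat >h.py <<'E'
from plant import ctrl
import numpy as np
def ray(c,t,px=None):
    f=ctrl.grab_frame(c)
    if px is None:
        r=ctrl.regions_of(c,t)
        if not r: return None
        v,u=np.nonzero(r[0]["mask"]); px=((u.min()+u.max())/2,(v.min()+v.max())/2); print(c,t,px,len(u),round(r[0]["confidence"],2))
    E=f["extrinsics"]; d=E[:3,:3]@[(px[0]-f["cx"])/f["fx"],(px[1]-f["cy"])/f["fy"],1]
    return E[:3,3],d/np.linalg.norm(d)
def tri(rs):
    A=sum(np.eye(3)-np.outer(d,d) for o,d in rs); b=sum((np.eye(3)-np.outer(d,d))@o for o,d in rs)
    return np.linalg.solve(A,b)
E
python3 - <<'E'
from h import *
for t in("knob","bush","end_stop"):
    rs=[r for r in(ray("scene",t),ray("top",t)) if r]
    if len(rs)==2: print(t,np.round(tri(rs),4))
P={}
for t in("jig","knob","end_stop","bush","spare_block"):
    P[t]=np.median([q[0]["location"] for c in("scene","top") for _ in range(3) if ctrl.grab_frame(c) is not None and (q:=ctrl.spot_point(c,t))],axis=0); print(t,np.round(P[t],4))
from scipy.optimize import least_squares
L={"jig":(0,0),"end_stop":(.064,0),"bush":(.033,0)}
def res(p):
    c,s=np.cos(p[2]),np.sin(p[2]); R=np.array([[c,-s],[s,c]])
    e=[R@np.array(v)+p[:2]-P[k][:2] for k,v in L.items()]+[R@[-.075+p[3],0]+p[:2]-P["knob"][:2]]
    return np.ravel(e)
s=least_squares(res,[.42,-.25,1.17,0]);print(s.x,np.degrees(s.x[2]),np.round(s.fun,4))
E
```

```text
scene knob (np.float64(318.5), np.float64(151.0)) 121 0.65
top knob (np.float64(212.0), np.float64(197.0)) 417 0.7
knob [ 0.341  -0.0691  0.2805]
scene bush (np.float64(279.5), np.float64(183.5)) 735 0.91
top bush (np.float64(284.5), np.float64(177.0)) 743 0.89
bush [ 0.4429 -0.2088  0.0339]
scene end_stop (np.float64(279.5), np.float64(184.0)) 798 0.6
top end_stop (np.float64(283.5), np.float64(176.0)) 713 0.58
end_stop [ 0.4438 -0.2072  0.0337]
jig [ 4.238e-01 -2.480e-01  2.000e-04]
knob [ 0.398  -0.3117  0.0846]
end_stop [ 0.4494 -0.1871  0.0108]
bush [ 0.436  -0.2158  0.0592]
spare_block [ 0.3648 -0.1924  0.0008]
[ 0.42422974 -0.24689562  1.18350155  0.00508883] 67.80964365941655 [ 0.0004  0.0011 -0.0009 -0.0005  0.0007 -0.0006 -0.0002  0.0001]
```

Request:
jog_arm(commands=[[[0.5,1,0],[0,0,0.586],0],[[0.5,1,0],[0,0,0.586],0],[[0.5,1,0],[0,0,0.586],0],[[0.5,1,0],[0,0,0.586],0],[[0.5,1,0],[0,0,0.586],0],[[0.5,1,-0.5],[0,0,0.586],0],[[0.5,1,-0.5],[0,0,0.586],0],[[0.5,1,-0.5],[0,0,0.586],0]])

```text
clock: 5.8
position: [0.3205, -0.4702, 0.2012]
orientation: [0.829, 0.559, -0.0, 0.0]
contact_force: [-0.2, -0.2, -0.5]
finger_gap: 0.0004
finger_force: 0.0
```

Request:
jog_arm(commands=[[[0.5,0.95,-0.5],[0,0,0],0],[[0.5,0.95,-0.5],[0,0,0],0],[[0.5,0.95,-0.5],[0,0,0],0],[[0.5,0.95,-0.5],[0,0,0],0],[[0.5,0.9,-0.5],[0,0,0],0],[[0.4,0.8,-0.5],[0,0,0],0],[[0,0,0],[0,0,0],0],[[0,0,0],[0,0,0],0]])

```text
clock: 6.8
position: [0.3784, -0.3613, 0.1417]
orientation: [0.83, 0.557, -0.0, 0.0]
contact_force: [0.2, -0.6, -0.3]
finger_gap: 0.0003
finger_force: 0.0
```

```bash
python3 - <<'E'
from h import *
import cv2
s=ctrl.sense();print(s["clock"],s["position"],s["orientation"],s["finger_gap"],s["contact_force"])
a=ctrl.grab_frame("scene")["color"][100:220,230:390];b=ctrl.grab_frame("wrist");print(b["mount"].round(3).tolist())
k=cv2.resize(a,(512,384),interpolation=cv2.INTER_CUBIC)
cv2.imwrite("pics/c1.png",cv2.resize(np.hstack([k,b["color"]]),(800,300))[:,:,::-1])
for c in("top","scene","wrist"):
    ctrl.grab_frame(c);print(c,[(q["location"],q["confidence"]) for q in ctrl.spot_point(c,"knob")[:1]])
E
```

```text
6.8 [ 0.37838189 -0.36125901  0.14165189] [ 8.30356355e-01  5.57232539e-01 -1.35281304e-04  4.49712140e-04] 0.00027688703364004823 [ 0.16227458 -0.62892025 -0.27962459]
[[0.001, -0.947, -0.32, 0.082], [1.0, 0.001, 0.0, -0.001], [0.0, -0.32, 0.947, -0.142], [0.0, 0.0, 0.0, 1.0]]
top [([0.397, -0.3118, 0.0861], 0.53)]
scene [([0.3975, -0.3148, 0.0872], 0.51)]
wrist [([0.4011, -0.3119, 0.0886], 0.95)]
```

View pics/c1.png

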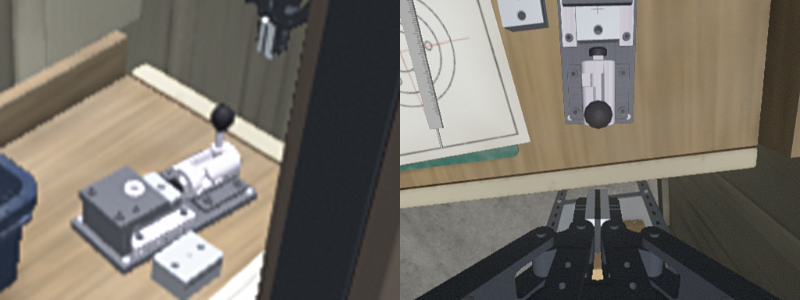

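The knob is upright, in line with the shut fingers at wrist column 598 (centre 600) and about 53 mm ahead. I'll descend behind it, then push.

Request:
jog_arm(commands=[[[0,0,-0.8],[0,0,0],0],[[0,0,-0.8],[0,0,0],0],[[0,0,-0.8],[0,0,0],0],[[0,0,-0.8],[0,0,0],0],[[0.15,0.37,-0.15],[0,0,0],0],[[0.15,0.37,0],[0,0,0],0],[[0.11,0.28,0],[0,0,0],0],[[0,0,0],[0,0,0],0]])

```text
clock: 8.2
position: [0.387, -0.3402, 0.075]
orientation: [0.83, 0.558, 0.0, 0.001]
contact_force: [-0.2, 1.1, -0.4]
finger_gap: -0.0001
finger_force: 0.0
```

Request:
jog_arm(commands=[[[0.06,0.14,0],[0,0,0],0],[[0.06,0.14,0],[0,0,0],0],[[0.06,0.14,0],[0,0,0],0],[[0.06,0.14,0],[0,0,0],0],[[0.06,0.14,0],[0,0,0],0],[[0.06,0.14,0],[0,0,0],0],[[0,0,0],[0,0,0],0],[[0,0,0],[0,0,0],0]])

```text
clock: 9.2
position: [0.3929, -0.3257, 0.0748]
orientation: [0.83, 0.558, -0.002, 0.002]
contact_force: [-4.6, -5.6, -2.0]
finger_gap: -0.0001
finger_force: 3.5
```

Request:
jog_arm(commands=[[[0.04,0.1,0],[0,0,0],0],[[0.04,0.1,0],[0,0,0],0],[[0.04,0.1,0],[0,0,0],0],[[0.04,0.1,0],[0,0,0],0],[[0.04,0.1,0],[0,0,0],0],[[0.03,0.08,0],[0,0,0],0],[[0,0,0],[0,0,0],0],[[0,0,0],[0,0,0],0]])

```text
clock: 10.2
position: [0.3974, -0.3143, 0.0748]
orientation: [0.83, 0.558, -0.002, 0.002]
contact_force: [-3.9, -5.6, -0.8]
finger_gap: 0.0001
finger_force: 3.8
```

```bash
python3 - <<'E'
from h import *
import cv2
b=ctrl.grab_frame("wrist")
print("w",[(q["location"],q["confidence"]) for t in("knob","block_centre") for q in ctrl.spot_point("wrist",t)[:1]])
a=ctrl.grab_frame("scene")["color"][100:220,230:390]
k=cv2.resize(a,(512,384),interpolation=cv2.INTER_CUBIC)
cv2.imwrite("pics/c2.png",cv2.resize(np.hstack([k,b["color"]]),(800,300))[:,:,::-1])
for c in("top","scene"):
    ctrl.grab_frame(c);print(c,[(q["location"],q["confidence"]) for t in("knob","block_centre")for q in ctrl.spot_point(c,t)[:1]])
E
```

```text
w [([0.4076, -0.294, 0.091], 0.75), ([0.4345, -0.2183, 0.0392], 0.68)]
top [([0.4412, -0.2131, 0.058], 0.67), ([0.4327, -0.2224, 0.0405], 0.45)]
scene [([0.4055, -0.2963, 0.0858], 0.53), ([0.4388, -0.2168, 0.0414], 0.41)]
```

View pics/c2.png

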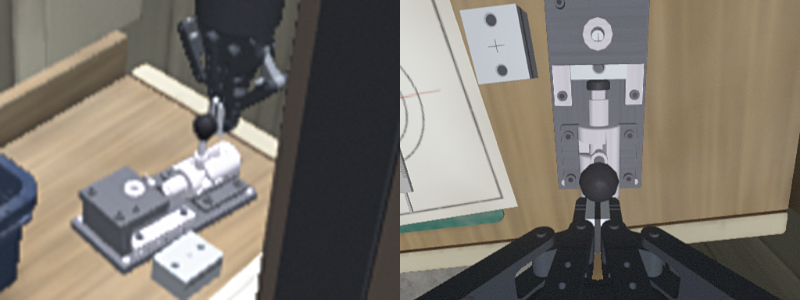

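The knob has moved up the slot and is still upright. The plunger is at about 24 mm, so roughly 6 mm is left.

Request:
jog_arm(commands=[[[0.02,0.056,0],[0,0,0],0],[[0.02,0.056,0],[0,0,0],0],[[0.02,0.056,0],[0,0,0],0],[[0.02,0.056,0],[0,0,0],0],[[0.02,0.056,0],[0,0,0],0],[[0,0,0],[0,0,0],0],[[0,0,0],[0,0,0],0],[[0,0,0],[0,0,0],0]])

```text
clock: 11.7
position: [0.3992, -0.3098, 0.0749]
orientation: [0.83, 0.558, -0.003, 0.003]
contact_force: [-5.2, -9.2, -1.3]
finger_gap: 0.0001
finger_force: 5.6
```

Request:
jog_arm(commands=[[[0.015,0.037,0],[0,0,0],0],[[0.015,0.037,0],[0,0,0],0],[[0.015,0.037,0],[0,0,0],0],[[0,0,0],[0,0,0],0],[[0,0,0],[0,0,0],0],[[0,0,0],[0,0,0],0],[[0,0,0],[0,0,0],0],[[0,0,0],[0,0,0],0]])

```text
clock: 12.7
position: [0.3999, -0.3087, 0.075]
orientation: [0.83, 0.558, -0.004, 0.004]
contact_force: [-7.6, -12.9, -1.4]
finger_gap: 0.0002
finger_force: 7.3
```

Request:
jog_arm(commands=[[[0.015,0.037,0],[0,0,0],0],[[0.015,0.037,0],[0,0,0],0],[[0.015,0.037,0],[0,0,0],0],[[0,0,0],[0,0,0],0],[[0,0,0],[0,0,0],0],[[0,0,0],[0,0,0],0],[[0,0,0],[0,0,0],0],[[0,0,0],[0,0,0],0]])

```text
clock: 13.7
position: [0.4004, -0.3083, 0.0752]
orientation: [0.829, 0.559, -0.005, 0.005]
contact_force: [-9.0, -18.4, -5.0]
finger_gap: 0.0
finger_force: 10.2
```

```bash
python3 - <<'E'
from h import *
import cv2
b=ctrl.grab_frame("wrist")
print("w",[(q["location"],q["confidence"]) for t in("knob","block_centre","bush") for q in ctrl.spot_point("wrist",t)[:1]])
cv2.imwrite("pics/c3.png",b["color"][:,:,::-1])
E
```

```text
w [([0.4124, -0.2867, 0.0921], 0.8), ([0.4355, -0.2153, 0.0395], 0.86), ([0.4361, -0.2169, 0.0577], 0.93)]
```

View pics/c3.png

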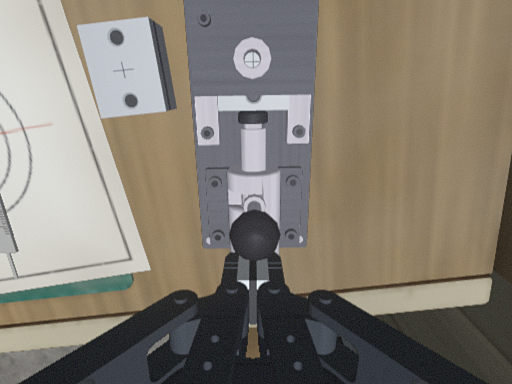

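The plunger is on the hard stop: 20 N with no more advance, and the block's cross shows in the bush bore at (252,59). Next I'll back off and go round to the handle's -y side.

Request:
jog_arm(commands=[[[-0.17,-0.42,0],[0,0,0],0],[[-0.17,-0.42,0],[0,0,0],0],[[0.62,-0.25,0],[0,0,0],0],[[0.62,-0.25,0],[0,0,0],0],[[0.62,-0.25,0],[0,0,0],0],[[0.36,0.88,0],[0,0,0],0],[[0.36,0.88,0],[0,0,0],0],[[0,0,0],[0,0,0],0]])

```text
clock: 14.9
position: [0.4469, -0.2962, 0.0739]
orientation: [0.83, 0.558, -0.0, -0.001]
contact_force: [0.4, 0.4, -0.1]
finger_gap: -0.0001
finger_force: 0.0
```

```bash
python3 - <<'E'
from h import *
import cv2
b=ctrl.grab_frame("wrist")
c,s=np.cos(1.1835),np.sin(1.1835);R=np.array([[c,s],[-s,c]]);o=np.array([.4242,-.2469])
for k in("wrist","scene","top"):
    ctrl.grab_frame(k)
    for t in("knob","block_centre"):
        for q in ctrl.spot_point(k,t)[:1]: l=np.array(q["location"]);print(k,t,R@(l[:2]-o),l[2],q["confidence"])
t=ctrl.sense();print(R@(t["position"][:2]-o),t["position"],t["contact_force"])
cv2.imwrite("pics/c4.png",b["color"][:,:,::-1])
E
```

```text
wrist knob [-0.04255522 -0.00105032] 0.0919 0.93
wrist block_centre [0.03102977 0.00282906] 0.043 0.64
scene knob [-0.04823144 -0.00196165] 0.0886 0.47
scene block_centre [ 0.03534268 -0.00059567] 0.0449 0.38
[-0.03965558 -0.04044031] [ 0.44666767 -0.29889219  0.07438109] [-0.24359924 -0.65534278 -0.51938321]
```

View pics/c4.png

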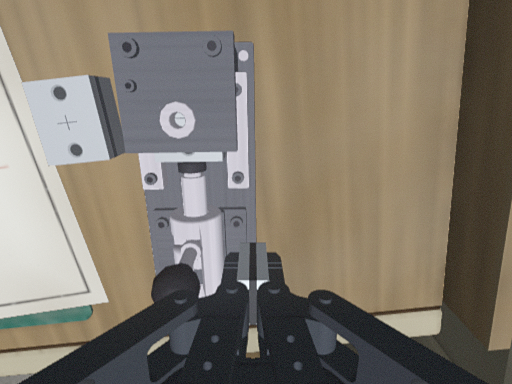

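Request:
jog_arm(commands=[[[-0.32,0.05,0],[0,0,0],0],[[-0.3,0.12,0],[0,0,0],0],[[-0.3,0.12,0],[0,0,0],0],[[-0.3,0.12,0],[0,0,0],0],[[-0.3,0.12,-0.1],[0,0,0],0],[[-0.3,0.12,-0.1],[0,0,0],0],[[-0.3,0.12,-0.1],[0,0,0],0],[[0,0,0],[0,0,0],0]])

```text
clock: 16.4
position: [0.4033, -0.2824, 0.0676]
orientation: [0.83, 0.557, -0.0, -0.001]
contact_force: [0.3, -0.3, -0.2]
finger_gap: 0.0
finger_force: 0.1
```

```bash
cat >>h.py <<'E'
c,s=np.cos(1.1835),np.sin(1.1835);R=np.array([[c,s],[-s,c]]);o=np.array([.4242,-.2469])
def look():
    for k in("wrist","scene","top"):
        ctrl.grab_frame(k)
        for t in("knob","block_centre"):
            for q in ctrl.spot_point(k,t)[:1]: l=np.array(q["location"]);print(k,t,(R@(l[:2]-o)).round(4),l[2].round(4),round(q["confidence"],2))
    t=ctrl.sense();print(t["clock"],(R@(t["position"][:2]-o)).round(4),t["position"].round(4),t["contact_force"].round(1))
E
python3 -c "from h import *;look()"
```

```text
wrist knob [-0.0448  0.0311] 0.0804 0.88
wrist block_centre [0.0328 0.003 ] 0.0389 0.75
scene knob [0.2367 0.089 ] 0.0001 0.49
scene block_centre [ 0.035  -0.0003] 0.0382 0.55
top block_centre [ 0.0629 -0.0027] 0.0122 0.27
16.85 [-0.0409  0.0047] [ 0.4044 -0.283   0.0682] [ 0.3  0.5 -0.4]
```

Request:
jog_arm(commands=[[[-0.25,0.1,-0.1],[0,0,0],0],[[-0.25,0.1,-0.1],[0,0,0],0],[[-0.25,0.1,-0.1],[0,0,0],0],[[-0.25,0.1,-0.1],[0,0,0],0],[[0,0,0],[0,0,0],0],[[0,0,0],[0,0,0],0],[[0,0,0],[0,0,0],0],[[0,0,0],[0,0,0],0]])

```text
clock: 17.85
position: [0.384, -0.2748, 0.0601]
orientation: [0.83, 0.557, -0.0, -0.001]
contact_force: [0.2, 0.3, -0.1]
finger_gap: 0.0
finger_force: 0.0
```

```bash
python3 -c "from h import *;look()"
```

```text
wrist knob [-0.0462  0.0475] 0.0614 0.63
wrist block_centre [ 0.0305 -0.0007] 0.0419 0.58
scene knob [-0.0495  0.0487] 0.0607 0.67
scene block_centre [ 0.0347 -0.0008] 0.0414 0.41
top knob [0.2407 0.09  ] -0.0017 0.69
18.3 [-0.0412  0.0262] [ 0.3844 -0.2751  0.0603] [-0.6  0.3  0.2]
```

Request:
jog_arm(commands=[[[0.09,-0.04,0.5],[0,0,0],0],[[0,0,1],[0,0,0],0],[[0,0,0.8],[0,0,0],0],[[-0.85,0.24,0],[0,0,0],0],[[-0.85,0.24,0],[0,0,0],0],[[0,0,-0.8],[0,0,0],0],[[0,0,-0.4],[0,0,0],0],[[0,0,0],[0,0,0],0]])

```text
clock: 19.3
position: [0.352, -0.2659, 0.0812]
orientation: [0.83, 0.557, -0.0, -0.001]
contact_force: [0.7, 1.0, -0.7]
finger_gap: 0.0
finger_force: 0.0
```

Request:
jog_arm(commands=[[[0,0,-0.25],[0,0,0],0],[[0,0,-0.25],[0,0,0],0],[[0,0,-0.25],[0,0,0],0],[[0,0,-0.25],[0,0,0],0],[[0,0,-0.2],[0,0,0],0],[[0,0,0],[0,0,0],0],[[0,0,0],[0,0,0],0],[[0,0,0],[0,0,0],0]])

```text
clock: 20.3
position: [0.3526, -0.2667, 0.0585]
orientation: [0.83, 0.557, 0.0, 0.001]
contact_force: [1.0, -1.0, -0.5]
finger_gap: -0.0001
finger_force: 0.0
```

```bash
python3 -c "from h import *;look()"
```

```text
wrist knob [-0.0435  0.0533] 0.0463 0.82
wrist block_centre [ 0.032  -0.0017] 0.0414 0.67
scene knob [-0.0476  0.0582] 0.0456 0.46
scene block_centre [ 0.0337 -0.0031] 0.0421 0.43
top block_centre [0.0307 0.0021] 0.0383 0.43
20.75 [-0.0452  0.0593] [ 0.3523 -0.2664  0.0584] [-0.7  0.  -0.3]
```

Knob z is about 46 mm, so the handle is at about 1.3 rad. I'll press on to the stop.

Request:
jog_arm(commands=[[[0,0,-0.1],[0,0,0],0],[[0,0,-0.1],[0,0,0],0],[[0,0,-0.1],[0,0,0],0],[[0,0,-0.05],[0,0,0],0],[[0,0,0],[0,0,0],0],[[0,0,0],[0,0,0],0],[[0,0,0],[0,0,0],0],[[0,0,0],[0,0,0],0]])

```text
clock: 21.75
position: [0.352, -0.2663, 0.0514]
orientation: [0.83, 0.557, -0.0, -0.0]
contact_force: [-2.9, 0.8, 5.1]
finger_gap: 0.0
finger_force: 2.6
```

Request:
jog_arm(commands=[[[0,0,-0.08],[0,0,0],0],[[0,0,-0.08],[0,0,0],0],[[0,0,0],[0,0,0],0],[[0,0,0],[0,0,0],0],[[0,0,0],[0,0,0],0],[[0,0,0],[0,0,0],0],[[0,0,0],[0,0,0],0],[[0,0,0],[0,0,0],0]])

```text
clock: 22.75
position: [0.3519, -0.2666, 0.0501]
orientation: [0.83, 0.558, -0.001, -0.001]
contact_force: [-9.9, 4.6, 17.9]
finger_gap: -0.0003
finger_force: 9.6
```

The handle is on its hard stop. I'll move straight up and away, then check.

Request:
jog_arm(commands=[[[0,0,0.5],[0,0,0],0],[[0,0,1],[0,0,0],0],[[0,0,1],[0,0,0],0],[[0,0,1],[0,0,0],0],[[0,0,1],[0,0,0],0],[[0,-0.6,0.5],[0,0,0],0],[[0,-0.6,0],[0,0,0],0],[[0,0,0],[0,0,0],0]])

```text
clock: 23.75
position: [0.3519, -0.2911, 0.1473]
orientation: [0.831, 0.557, 0.0, -0.001]
contact_force: [0.5, -0.1, -0.4]
finger_gap: 0.0001
finger_force: 0.0
```

```bash
python3 - <<'E'
from h import *
import cv2
look()
cv2.imwrite("pics/c5.png",cv2.resize(np.hstack([cv2.resize(ctrl.grab_frame("scene")["color"][100:220,230:390],(512,384)),ctrl.grab_frame("wrist")["color"]]),(800,300))[:,:,::-1])
E
```

```text
wrist knob [-0.0448  0.0538] 0.042 0.61
wrist block_centre [ 0.0311 -0.0004] 0.0401 0.81
scene knob [-0.0504  0.0559] 0.0388 0.51
scene block_centre [ 0.0361 -0.0015] 0.0409 0.51
top block_centre [0.0261 0.0003] 0.0413 0.45
24.2 [-0.0672  0.0503] [ 0.3522 -0.2901  0.148 ] [ 0.6  0.  -0.1]
```

View pics/c5.png

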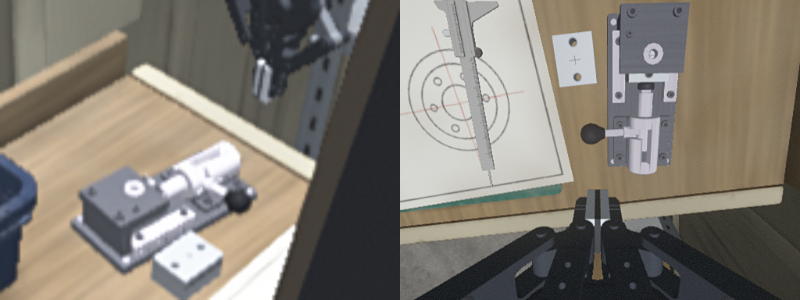

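The handle lies level in the locking leg: the knob is at (592,133) in the wrist view and about 40 mm up. The block is under the bush, the spare block hasn't moved, and the arm is clear.

```bash
python3 -c "from plant import ctrl;print(ctrl.job_done())"
```

```text
the job is handed in; nothing more can be done
None
```

I clamped the block against the end stop, pushed the handle down to the end of the locking leg, moved the arm clear and handed the job in at about 24 s; no verdict was returned.

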